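Clamp a glued board square in a twin-screw press

TASK

Push the glued plywood board all the way back against the stop of the bench press, then clamp it there: turn the two black knobs clockwise by turns, a little at a time, so that the beam stays level on its way down (never more than about 2 degrees out of level). Stop when both feet press on the board firmly, about 20 N each and never twice that, with the beam level; then let go, and leave the other things on the table alone.

Things in the scene. Friction and masses are not known exactly. Their poses are not given: they have to be found in the camera images.
- press: Grey bench press, 300 mm wide (y), fixed to the table; it may stand turned. Origin on the table; +x points from its open front (facing the robot) to its back, z up. Bed 15 mm thick, x from -140 to +90 mm. Two steel side guides, inner faces at y = +-112 mm, tops 29 mm above the table. A beam hangs under the yoke on two screws at x = 20, y = +90 (left) and -90 mm (right), with a knob on each.
- stop (a point): Middle of the back stop's front face, at press x = +66 mm, 26 mm above the table; the stop's top is 37 mm above the table.
- yoke (a point): Centre of the top of the fixed yoke, the bar across the press that carries the knobs: press x from -2 to +42 mm, full width, underside 118 and top 140 mm above the table, on columns at y = +-136 mm.
- block_center (a point): Centre of the loose glued plywood board, 130 (x) by 220 (y) by 28 mm thick, 0.35 to 0.7 kg, lying on the bed between the side guides (2 mm play each side), its front sticking out towards the robot. Home is with its back edge touching the back stop: its centre is then at press x = +1 mm. It starts 30 to 60 mm short of that. Pushed at mid-front it slides straight.
- block: The same board as a body; origin at the centre of its underside, axes along its sides. Sliding it can take up to about 15 N where it rubs on the guides.
- knob_l_grip (a point): Grip point of the left knob (press +y side): on its axis, half-way up its black bar grip, 174 mm above the table. The bar is 46 mm long, 14 thick, 36 tall (spans 151 to 187 mm above the table) on a round hub 30 mm across (143 to 151 mm). This point's x axis runs along the bar, z up. The knob turns but does not rise or sink.
- knob_r_grip (a point): The same for the right knob (press -y side), 180 mm from the left one.
- knob_l (a joint): Turn of the left knob, rad, growing clockwise seen from above (0 to 3.6; starts at 0); at 0 its bar lies along the press's x axis. Each rad lowers the left end of the beam by 6 mm and leaves the right end where it is. Turning takes about 0.23 N m when free; it stays where it is left. Once its foot is on the board each further rad adds 48 N there and 0.29 N m to the knob's torque.
- knob_r (a joint): The same for the right knob and the right end of the beam. While a knob is held still its friction (0.25 N m) may act either way, so feel for the change from the unloaded knob in the same grasp and motion. The first 4 N under a foot only lift the beam through its play.
- beam: Dark steel beam, 24 mm tall, along the press's y under the yoke, captive with 0.5 mm play between two collars on each screw. Origin: its centre, 97 mm above the table when both knobs read 0; z axis upright when level. A thin plate hangs below it by an unknown, hand-set distance, with two sprung rubber feet (28 mm across), one below each screw, that start 3 to 11 mm above the board's top. Half a rad of knob after touching is right, a full rad too much.
- glue: White bottle standing near the press, 52 mm across, 120 mm tall; bystander.
- pot: Grey plastic cup, 68 mm across, 60 mm tall; bystander.
- brush: Brush lying on the table; bystander.
- cap_a: Yellow plastic cap, 35 by 30 by 30 mm; bystander.
- cap_b: Another yellow plastic cap of the same size; bystander.
- driver: Screwdriver lying behind the press; bystander.
- offcut: Small plywood offcut, 100 by 60 by 18 mm; bystander.

How it is judged:
On the way, in this order (a step that is already met when the one before it is completed fails the run):
1. the board is pushed back against the stop (within 4 mm), not yet clamped (x of block_center in the frame of press above -0.003 m and contact force between beam and block below 2 N), for 0.2 s.
2. the feet begin to press on the board (x of block_center in the frame of press above -0.003 m and contact force between beam and block above 6 N), for 0.1 s.
At the end, for the whole second after the job is handed in: The board is against the back stop (within 4 mm), the two feet together press on it with 20 to 72 N, the beam is level within 1 degree, and all is at rest (x of block_center in the frame of press above -0.003 m and contact force between beam and block between 20 and 72 N and angle between beam's own z axis and vertical below 0.017 rad and angular speed of beam below 0.05 rad/s); the robot touches nothing.
It fails at once if the beam leans more than 2.6 degrees (0.045 rad) (angle between beam's own z axis and vertical above 0.045 rad).
It fails at once if the feet press on the board with more than 85 N together (contact force between beam and block above 85 N).
It fails at once if a bystander is pushed more than 30 mm (distance of any of glue, pot, brush, cap_a, cap_b, driver, offcut from where it was at the start of the episode above 0.03 m).
It also fails if it takes over 72 s, if anything falls off the work surface, if the arm or the gripper's body presses on something with over 40 N, if the wrist force passes 120 N, or if a joint passes its speed limit or range.

ROBOT

A 6-joint arm with a two-finger parallel gripper is mounted at the origin on the work surface. World frame = base frame: x ahead of the robot, y to its left, z up, the work surface at z = 0. Lengths are in m, angles in rad, forces in N, time in s.
With the tool pointing down it reaches from about 0.3 to 0.875 m from the base axis. Payload 6.4 kg.
Tool frame: the origin (TCP) lies on the mounting face of the last link; the fingertips stand 173 mm ahead of it and the grasp point (between the pads) lies 155 mm ahead of it (env.hold_point_z is the distance from the TCP to the grasp point, in m); z points along the fingers, y is the line along which they close (so a half turn about z gives the same grasp; the last joint's range is limited). The gripper opens to 85 mm and grips with 20 to 120 N. Pads are 22 mm wide; open, the fingers measure 114 mm over their backs; the gripper's body (76 mm by 85 mm) begins 54 mm behind the grasp point. The pads swing forward as they close: fully open they stand 13 mm farther back than shut.
Start: joints at [0.93, 0.181, 1.607, -0, 1.354, -0.206], TCP at [0.242, 0.522, 0.405] pointing down, gripper open.
Joint ranges: [-2.99, 2.99], [-0.89, 2.07], [0.3, 2.58], [-1.14, 4.28], [0, 2.63], [-3.12, 3.12]. Speed limits (rad/s): [2.57, 2.57, 3.01, 3.14, 3.14, 3.14].

INTERFACE

Orientations are given as a unit quaternion [x, y, z, w].
In Python, from station import env gives the robot as it stands.
- The arm moves only by the tool step_arm, never from a script. Its argument "targets" is a list that holds one entry, the list of rows, each a list of 7 numbers: the turn, a rotation vector about the tool's x, y, z in units of 5 degrees (1.0 is 5 degrees), then the shift along the tool's x, y, z in units of 30 mm (1.0 is 30 mm), then the finger opening in mm, from 0 to 85.4. In form: [[[ax, ay, az, tx, ty, tz, jaw], ...]]. A call has 1 to 12 rows; each row is the pose to reach, as a shift and turn from the pose commanded when the call began, along the tool's axes at that moment; what a row does not reach only later rows make up. A row lasts 1/12 s, in which the tool goes at most 41.7 mm and 7.16 degrees, less where a joint would pass 70% of its speed; a pose out of reach is approached as far as the arm can. A call with a gripper value outside its range is refused whole. The fingers move at their own pace and stop on an object; "grip_force" is the grip in N (left out, the last holds). Time passes only in rows, so rows that repeat a pose let the fingers close. It gives the time, the measured TCP pose, the force, the opening and the grip force at its end, in the units of the state.
- env.read_state(): the state, without advancing time (a new reading comes with each control period).
- env.snapshot(name): name is "scene" or "top" or "wrist"; returns (picture, depth): 420x560x3 uint8, red, green, blue; 420x560 float32, m along the optical axis (not along the pixel's ray), 0 where there is no reading.
- env.camera_info(name): a dict with "fovy" (degrees; the focal length in pixels is half the picture's height over the tangent of half this angle, whatever the lens; pixels are square), "cx", "cy" (the principal point, pixels), "view" (4x4, takes a point from world to camera coordinates). Camera axes: x right, y up, looking along -z (the intrinsics and any distortion apply to the point x, -y, -z); pixel columns grow to the right and rows downward; lengths in m; the calibration is good to about 2 mm. A picture is of the moment at which its call begins: read the wrist's pose just before it. camera_info takes no time and is no camera call; for the wrist camera it gives the pose at the moment of the call.
- env.close_job(): hands the job in; it is judged then, once.
The state is a dict: "time": time; "qpos": joint angles; "joint_velocities": joint speeds; "joint_efforts": joint torques, N m; "ee_pos": TCP position; "orientation": TCP orientation; "contact_force": force on the tool from outside, world axes, zero at the start; "ft_torque": the same for the moment, N m; "opening": finger opening in m; "gripper_force": force on a finger pad.
Only numpy, scipy, OpenCV 4.12 (cv2) and the standard library are available. Lean on these libraries where they do the work, as an engineer would, in place of code of your own. Each camera call takes 0.05 s, during which the arm holds its last target. There are 200 camera calls.

## Working session

There is one attempt and no reset: what is moved stays moved. The work goes in short steps, Python scripts to look and compute and a tool call to move; the robot and the scene stay as the last step left them, time stands still between calls to the robot, and variables do not carry over. Pictures are saved under pics/ and viewed, at most 10 in all, crops included, and the job is handed in when it is done.

Besides the shell and the picture viewer there is one more tool, called after "Emit:" by a JSON object that holds its "fn" and its "kwargs". step_arm: Moves the arm, as the interface text tells. Its arguments: {"type":"object","properties":{"targets":{"type":"array"},"grip_force":{"type":"number"}},"required":["targets"]}

```bash
mkdir -p pics
cat > h.py <<'E'
import numpy as np, cv2
from station import env
def K(n):
    c=env.camera_info(n); f=210/np.tan(np.radians(c['fovy'])/2); return c,f
def world(n,u,v,d,c=None):
    c,f=K(n) if c is None else c
    p=np.array([(u-c['cx'])/f*d,-(v-c['cy'])/f*d,-d,1]); return (np.linalg.inv(np.array(c['view']))@p)[:3]
def pix(n,P):
    c,f=K(n); q=np.array(c['view'])@np.append(P,1); return c['cx']+f*q[0]/-q[2], c['cy']-f*q[1]/-q[2]
def snap(n,name):
    p,d=env.snapshot(n); cv2.imwrite(f'pics/{name}.png',p[:,:,::-1]); np.save(f'pics/{name}.npy',d); return p,d
E
python3 - <<'E'
from h import *
for n in('top','scene'):
    p,d=snap(n,n+'0'); c,f=K(n); print({k:v for k,v in c.items() if k!='view'},f,np.round(c['view'],3).tolist())
a=cv2.imread('pics/top0.png');b=cv2.imread('pics/scene0.png')
print(env.read_state())
E
```

```text
{'fovy': 53.89569821095049, 'cx': 273.91196094702906, 'cy': 211.74030214006714} 413.0772613648781 [[-0.024, -1.0, -0.0, 0.077], [0.99, -0.024, 0.136, -0.528], [-0.136, 0.003, 0.991, -0.979], [0.0, 0.0, 0.0, 1.0]]
{'fovy': 56.9744540331559, 'cx': 280.51014638912267, 'cy': 204.33415176569346} 386.9775895130785 [[0.763, 0.647, 0.003, -0.459], [-0.533, 0.626, 0.569, 0.166], [0.366, -0.436, 0.823, -1.222], [0.0, 0.0, 0.0, 1.0]]
{'time': 0.1, 'qpos': array([ 9.29706930e-01,  1.81453384e-01,  1.60788272e+00,  1.38524631e-05,
        1.35381722e+00, -2.06301024e-01]), 'joint_velocities': array([-0.00171017, -0.00238204, -0.00148421, -0.00017597,  0.00155678,
       -0.00023686]), 'joint_efforts': array([ 2.90883472e-04, -4.45884168e+01, -3.52235663e+01, -3.57043536e-04,
        4.24791273e-03, -7.13246345e-05]), 'ee_pos': array([0.24204748, 0.5213273 , 0.40389377]), 'orientation': array([ 2.15687274e-01,  9.76462181e-01, -7.08557939e-04, -3.26986801e-04]), 'contact_force': array([ 0.83059277,  0.01329555, -1.14930991]), 'ft_torque': array([-0.00352081,  0.00840699, -0.01042221]), 'gripper_force': 0.0, 'opening': 0.0854643915109055}
```

View pics/top0.png

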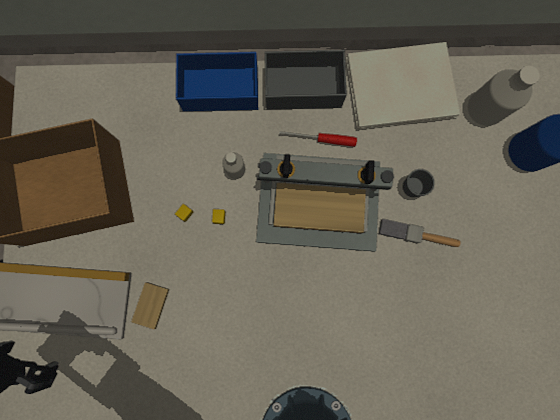

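View pics/scene0.png

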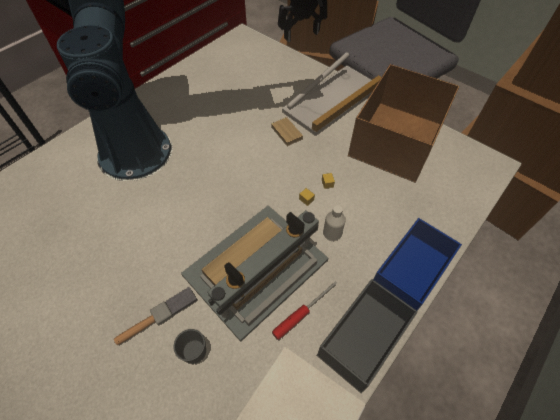

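Run:
```python
from h import *
a=cv2.imread('pics/top0.png')[140:260,245:405]; cv2.imwrite('pics/crop1.png',cv2.resize(a,None,fx=5,fy=5,interpolation=cv2.INTER_CUBIC))
d=np.load('pics/top0.npy'); cf=K('top')
def cloud(n,d):
    v,u=np.mgrid[0:420,0:560]; c,f=K(n)
    P=np.stack([(u-c['cx'])/f*d,-(v-c['cy'])/f*d,-d,np.ones_like(d)],-1); return (P@np.linalg.inv(np.array(c['view'])).T)[...,:3]
W=cloud('top',d); R=W[140:260,245:405].reshape(-1,3)
U=np.stack(np.meshgrid(np.arange(245,405),np.arange(140,260)),-1).reshape(-1,2)
for lo,hi in((.165,.2),(.13,.147),(.035,.05),(.008,.022)):
    m=(R[:,2]>lo)&(R[:,2]<hi); r=R[m]; print(lo,m.sum(),r.mean(0).round(4),cv2.minAreaRect(r[:,:2].astype(np.float32)))
    if lo==.165:
        for s in(1,-1):
            q=r[s*(r[:,1]-r[:,1].mean())>0]; print(q.mean(0).round(4),len(q),cv2.minAreaRect(q[:,:2].astype(np.float32)), np.median(q[:,2]))
```

```text
0.165 331 [ 0.6    -0.0601  0.1829] ((0.6022259593009949, -0.0521053820848465), (0.19378967583179474, 0.04531417042016983), 84.5525131225586)
[0.6094 0.0375 0.1836] 149 ((0.6113424897193909, 0.03728717193007469), (0.013866974972188473, 0.04411596059799194), 84.16551208496094) 0.18490357780178912
[ 0.5923 -0.1399  0.1823] 182 ((0.5936154127120972, -0.1407902091741562), (0.0141683304682374, 0.04513163864612579), 86.77345275878906) 0.18451844318668786
0.13 2253 [ 0.6017 -0.0503  0.1389] ((0.6031966805458069, -0.052557989954948425), (0.3003315031528473, 0.04586716741323471), 84.20729064941406)
0.035 4097 [ 0.5441 -0.0471  0.0413] ((0.5732949376106262, -0.05994515120983124), (0.2504066824913025, 0.17881585657596588), 84.33395385742188)
0.008 3778 [ 0.5073 -0.061   0.014 ] ((0.5785924196243286, -0.08439376950263977), (0.3690034747123718, 0.2774747312068939), 84.24968719482422)
```

View pics/crop1.png

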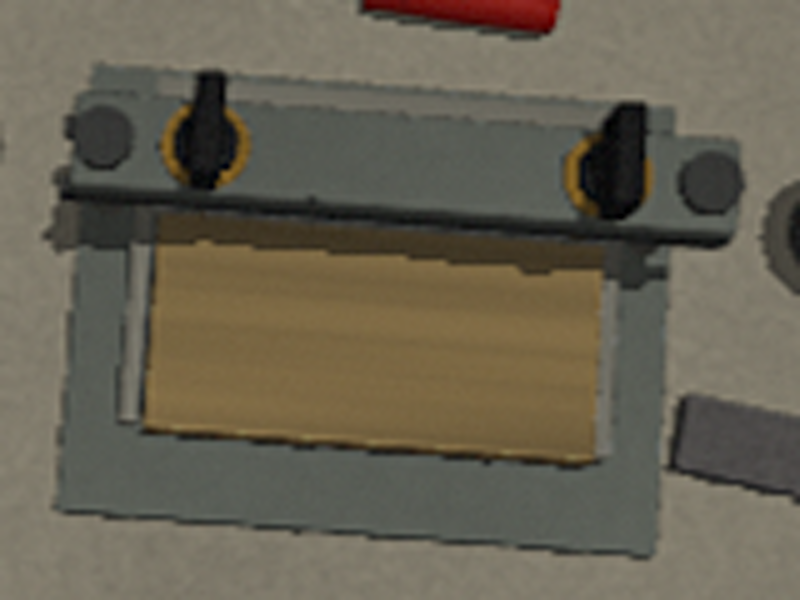

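```bash
cat >> h.py <<'E'
from scipy.spatial.transform import Rotation as Ro
L=np.array([.6113,.0373]);Rk=np.array([.5936,-.1408])
yaw=-np.arctan2(*(L-Rk)); px=np.array([np.cos(yaw),np.sin(yaw)]);py=np.array([-px[1],px[0]])
O=(L+Rk)/2-.02*px
def press(P): return np.array([(P[:2]-O)@px,(P[:2]-O)@py,P[2]])
def plane(n,u,v,z):
    a=world(n,u,v,.5);b=world(n,u,v,1.);return a+(b-a)*(z-a[2])/(b[2]-a[2])
def goto(x,y,z,cw=0.):
    """row from the present pose to TCP at press x,y,z, turned cw rad; tool x along -press x at cw=0"""
    s=env.read_state(); R0=Ro.from_quat(s['orientation'])
    T=Ro.from_euler('z',yaw-cw)*Ro.from_matrix(np.diag([-1.,1,-1]))
    r=np.degrees((R0.inv()*T).as_rotvec())/5; p=R0.inv().apply(np.append(O+x*px+y*py,z)-s['ee_pos'])/.03
    print('row',np.round(np.r_[r,p],3).tolist())
def st():
    s=env.read_state(); R=Ro.from_quat(s['orientation']).as_matrix()
    print('t',s['time'],'tcp press',press(s['ee_pos']).round(4),'cw',round(yaw-np.arctan2(-R[1,0],-R[0,0]),4),'tilt',R[:,2].round(4),'F',s['contact_force'].round(2),'M',s['ft_torque'].round(3),'open',round(s['opening'],4),'g',round(s['gripper_force'],1),'q6',s['qpos'].round(2))
E
python3 - <<'E'
from h import *
print(np.degrees(yaw),O)
for u,v in((274,226),(365,232.4),(272.5,190)): print(press(plane('top',u,v,.043)).round(4))
d=np.load('pics/top0.npy')
for u,v in((284,226),(355,230)): print(press(world('top',u,v-4,d[v-4,u])).round(4))
# bed front corners
for u,v in((256.5,242),(375.5,251)): print(press(plane('top',u,v,.015)).round(4))
for u,v in((265,167),(387,176)): print('coltop',press(world('top',u,v,d[v,u])).round(4))
st(); goto(-.15,0,.40); goto(-.15,0,.196)
E
```

```text
-5.675553748158822 [ 0.58254804 -0.0497721 ]
[-0.0996  0.1057  0.043 ]
[-0.0986 -0.1153  0.043 ]
[-0.0112  0.1161  0.043 ]
[-0.0878  0.0822  0.0415]
[-0.085  -0.0901  0.0448]
[-0.1398  0.1463  0.015 ]
[-0.1399 -0.1493  0.015 ]
coltop [0.0203 0.1348 0.1438]
coltop [ 0.0203 -0.137   0.1434]
t 0.1 tcp press [-0.3953  0.5346  0.4039] cw 0.3357 tilt [-9.0e-04 -1.2e-03 -1.0e+00] F [ 0.83  0.01 -1.15] M [-0.004  0.008 -0.01 ] open 0.0855 g 0.0 q6 [ 0.93  0.18  1.61  0.    1.35 -0.21]
row [-0.017, -0.007, -3.847, -13.592, -14.132, 0.147]
row [-0.017, -0.007, -3.847, -13.594, -14.121, 6.947]
```

Emit:
{"fn": "step_arm", "kwargs": {"targets": [[[0,0,-3.85,-13.6,-14.1,0,0],[0,0,-3.85,-13.6,-14.1,0,0],[0,0,-3.85,-13.6,-14.1,0,0],[0,0,-3.85,-13.6,-14.1,0,0],[0,0,-3.85,-13.6,-14.1,0,0],[0,0,-3.85,-13.6,-14.1,0,0],[0,0,-3.85,-13.6,-14.1,0,0],[0,0,-3.85,-13.6,-14.1,0,0],[0,0,-3.85,-13.6,-14.1,0,0],[0,0,-3.85,-13.6,-14.1,0,0],[0,0,-3.85,-13.6,-14.1,0,0],[0,0,-3.85,-13.6,-14.1,0,0]]]}}

```text
time: 1.1
ee_pos: [0.4041, 0.0505, 0.4047]
orientation: [0.049, 0.999, 0.0, 0.0]
contact_force: [0.1, 0.9, 0.2]
opening: -0.0001
gripper_force: 0.0
```

Emit:
{"fn": "step_arm", "kwargs": {"targets": [[[0,0,0,0,0,0,0]]]}}

```text
time: 1.18
ee_pos: [0.4059, 0.0465, 0.405]
orientation: [0.053, 0.999, -0.001, 0.001]
contact_force: [0.2, -0.3, 1.0]
opening: -0.0001
gripper_force: 0.0
```

Run:
```python
from h import *
st(); goto(-.15,-.002,.30);goto(-.15,-.002,.196)
```

```text
t 1.1833 tcp press [-0.1853  0.0783  0.405 ] cw 0.008 tilt [ 0.0014 -0.003  -1.    ] F [ 0.22 -0.28  1.02] M [-0.003  0.005  0.044] open -0.0001 g 0.0 q6 [-0.18 -0.22  2.   -0.    1.36 -1.64]
row [-0.032, 0.019, -0.091, -1.192, -2.658, 3.508]
row [-0.032, 0.019, -0.091, -1.186, -2.648, 6.975]
```

Emit:
{"fn": "step_arm", "kwargs": {"targets": [[[0,0,-0.1,-1.2,-2.65,1,0],[0,0,-0.1,-1.2,-2.65,2.5,0],[0,0,-0.1,-1.2,-2.65,4,0],[0,0,-0.1,-1.2,-2.65,5.5,0],[0,0,-0.1,-1.2,-2.65,6.5,0],[0,0,-0.1,-1.2,-2.65,6.97,0],[0,0,-0.1,-1.2,-2.65,6.97,0],[0,0,-0.1,-1.2,-2.65,6.97,0]]]}}

```text
time: 1.85
ee_pos: [0.4307, -0.0295, 0.1934]
orientation: [0.045, 0.999, 0.001, -0.004]
contact_force: [0.3, -0.2, 1.1]
opening: -0.0001
gripper_force: 0.0
```

Run:
```python
from h import *
st(); goto(-.075,-.002,.196)
```

```text
t 1.85 tcp press [-0.1531  0.0052  0.1934] cw -0.0087 tilt [-0.0075  0.0027 -1.    ] F [ 0.27 -0.16  1.08] M [ 0.052 -0.031  0.037] open -0.0001 g 0.0 q6 [-0.34  0.2   2.09  0.    0.86 -1.83]
row [0.023, -0.088, 0.099, -2.602, -0.261, -0.106]
```

Emit:
{"fn": "step_arm", "kwargs": {"targets": [[[0,0,0,-0.4,0,0,0],[0,0,0,-0.8,0,0,0],[0,0,0,-1.0,0,0,0],[0,0,0,-1.0,0,0,0],[0,0,0,-1.0,0,0,0]]]}}

```text
time: 2.27
ee_pos: [0.4629, -0.0328, 0.1978]
orientation: [0.045, 0.999, -0.001, 0.002]
contact_force: [0.7, 0.3, -0.3]
opening: 0.0002
gripper_force: 0.0
```

Run:
```python
from h import *
st(); goto(-.075,-.002,.196)
```

```text
t 2.2667 tcp press [-0.1208  0.0051  0.1978] cw -0.0097 tilt [ 0.0035 -0.0012 -1.    ] F [ 0.66  0.27 -0.29] M [-0.008  0.004 -0.011] open 0.0002 g 0.0 q6 [-0.33  0.25  2.02 -0.    0.87 -1.81]
row [-0.01, 0.042, 0.111, -1.524, -0.251, 0.065]
```

Emit:
{"fn": "step_arm", "kwargs": {"targets": [[[0,0,0.1,-0.1,-0.25,0.05,0],[0,0,0.1,-0.25,-0.25,0.05,0],[0,0,0.1,-0.4,-0.25,0.05,0],[0,0,0.1,-0.55,-0.25,0.05,0],[0,0,0.1,-0.7,-0.25,0.05,0],[0,0,0.1,-0.85,-0.25,0.05,0],[0,0,0.1,-1.0,-0.25,0.05,0],[0,0,0.1,-1.15,-0.25,0.05,0],[0,0,0.1,-1.25,-0.25,0.05,0],[0,0,0.1,-1.3,-0.25,0.05,0]]]}}

```text
time: 3.1
ee_pos: [0.4996, -0.0435, 0.1934]
orientation: [0.049, 0.999, 0.0, -0.002]
contact_force: [-6.7, 0.0, 5.9]
opening: 0.0
gripper_force: 3.7
```

Run:
```python
from h import *
st()
```

```text
t 3.1 tcp press [-0.0832 -0.002   0.1934] cw -0.0005 tilt [-0.004  0.001 -1.   ] F [-6.68  0.01  5.95] M [ 0.118  1.063 -0.014] open 0.0 g 3.7 q6 [-0.32  0.33  1.92 -0.    0.9  -1.8 ]
```

Emit:
{"fn": "step_arm", "kwargs": {"targets": [[[0,0,0,-0.06,0,0,0],[0,0,0,-0.12,0,0,0],[0,0,0,-0.18,0,0,0]]]}}

```text
time: 3.35
ee_pos: [0.5044, -0.0439, 0.1934]
orientation: [0.049, 0.999, 0.001, -0.003]
contact_force: [-7.9, 0.3, 6.4]
opening: 0.0
gripper_force: 3.8
```

Emit:
{"fn": "step_arm", "kwargs": {"targets": [[[0,0,0,-0.06,0,0,0],[0,0,0,-0.12,0,0,0]]]}}

```text
time: 3.52
ee_pos: [0.5081, -0.0443, 0.1934]
orientation: [0.049, 0.999, 0.0, -0.003]
contact_force: [-7.4, 1.3, 5.6]
opening: 0.0001
gripper_force: 3.8
```

Emit:
{"fn": "step_arm", "kwargs": {"targets": [[[0,0,0,-0.05,0,0,0],[0,0,0,-0.1,0,0,0]]]}}

```text
time: 3.68
ee_pos: [0.5109, -0.0446, 0.1933]
orientation: [0.049, 0.999, 0.001, -0.003]
contact_force: [-14.4, -0.3, 11.0]
opening: 0.0006
gripper_force: 7.1
```

Emit:
{"fn": "step_arm", "kwargs": {"targets": [[[0,0,0,-0.05,0,0,0],[0,0,0,-0.1,0,0,0]]]}}

```text
time: 3.85
ee_pos: [0.512, -0.0446, 0.1928]
orientation: [0.049, 0.999, 0.001, -0.006]
contact_force: [-23.3, 0.2, 16.0]
opening: -0.0
gripper_force: 11.8
```

Emit:
{"fn": "step_arm", "kwargs": {"targets": [[[0,0,0,0.8,0,0,0],[0,0,0,1.8,0,-1,30],[0,0,0,1.8,0,-2.3,30],[0,0,0,1.8,0,-3.6,30],[0,0,0,1.8,0,-5,30],[0,0,0,1.8,0,-6.3,30],[0,0,0,1.8,0,-6.8,30],[0,0,0,1.8,0,-6.8,30],[0,0,0,1.8,0,-6.8,30]]]}}

```text
time: 4.6
ee_pos: [0.4617, -0.04, 0.3989]
orientation: [0.049, 0.999, -0.0, 0.001]
contact_force: [0.2, 0.3, -1.8]
opening: 0.0299
gripper_force: 0.0
```

Run:
```python
from h import *
st(); 
p,d=snap('top','top1');snap('wrist','w1');snap('scene','s1')
a=cv2.imread('pics/top1.png')[140:260,245:405]
b=cv2.imread('pics/w1.png')
c=np.hstack([cv2.resize(a,(400,300)),cv2.resize(b,(400,300))]);
s=cv2.imread('pics/s1.png')[190:340,170:370];c=np.vstack([c,np.hstack([cv2.resize(s,(400,300)),np.zeros((300,400,3),np.uint8)])]);cv2.imwrite('pics/c2.png',c)
goto(.02,.088,.38,0)
```

```text
t 4.6 tcp press [-0.1212 -0.0022  0.3989] cw -0.0003 tilt [ 2.5e-03 -8.0e-04 -1.0e+00] F [ 0.15  0.3  -1.84] M [ 0.012  0.035 -0.014] open 0.0299 g 0.0 q6 [-0.34 -0.07  1.88  0.    1.33 -1.82]
row [0.01, -0.04, 0.002, -4.735, 3.002, 0.524]
```

View pics/c2.png

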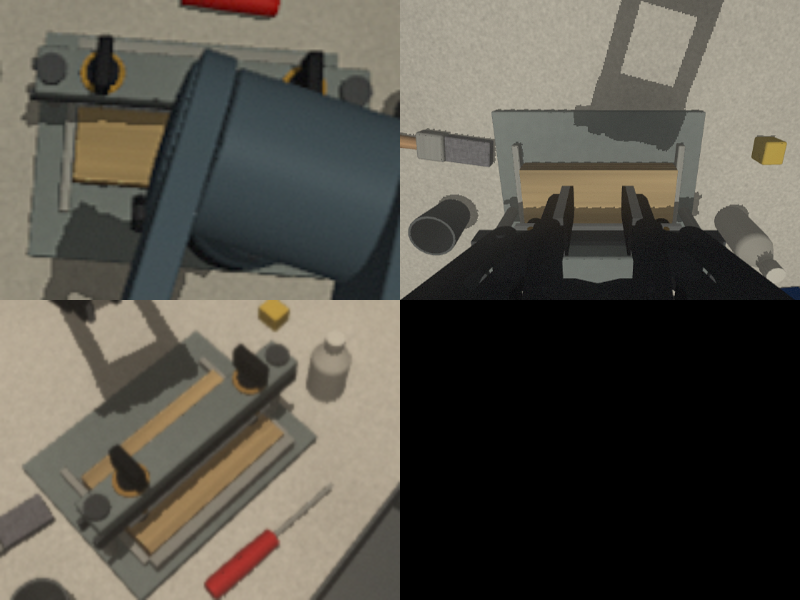

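Run:
```python
from h import *
for u,v in((275.4,213.2),(309,215)): print('front',press(plane('top',u,v,.043)).round(4))
d=np.load('pics/s1.npy'); c,f=K('scene'); v,u=np.mgrid[0:420,0:560]
P=np.stack([(u-c['cx'])/f*d,-(v-c['cy'])/f*d,-d,np.ones_like(d)],-1)@np.linalg.inv(np.array(c['view'])).T
R=P[190:340,170:370,:3].reshape(-1,3); Q=np.array([press(p) for p in R])
m=(Q[:,2]>.178)&(Q[:,2]<.195)&(abs(Q[:,0]-.02)<.05)&(abs(Q[:,1])<.12)
for s in(1,-1):
    q=Q[m&(s*Q[:,1]>0)]; print(len(q),q.mean(0).round(4),q.min(0).round(4),q.max(0).round(4))
d=np.load('pics/top0.npy');c,f=K('top')
P=np.stack([(u-c['cx'])/f*d,-(v-c['cy'])/f*d,-d,np.ones_like(d)],-1)@np.linalg.inv(np.array(c['view'])).T
Q=np.array([press(p) for p in P[140:260,245:405,:3].reshape(-1,3)]); m=(Q[:,2]>.178)&(Q[:,2]<.2)
for s in(1,-1):
    q=Q[m&(s*Q[:,1]>0)]; print(len(q),q.mean(0).round(4),q.min(0).round(4),q.max(0).round(4))
# stop edge in scene
```

```text
front [-0.068   0.1047  0.043 ]
front [-0.0663  0.0227  0.043 ]
136 [0.0239 0.0865 0.1856] [1.000e-04 8.020e-02 1.781e-01] [0.0455 0.0949 0.1893]
156 [ 0.0245 -0.0927  0.1862] [-0.0004 -0.0987  0.1782] [ 0.0451 -0.0858  0.191 ]
136 [0.0199 0.0895 0.1849] [-0.0018  0.0826  0.1802] [0.0421 0.0965 0.1883]
148 [ 0.0195 -0.0897  0.1848] [-0.0025 -0.0973  0.1785] [ 0.0428 -0.083   0.1902]
```

Run:
```python
from h import *
s=cv2.imread('pics/s1.png')[235:300,225:325];cv2.imwrite('pics/c3.png',cv2.resize(s,(800,520),interpolation=cv2.INTER_CUBIC))
for P in((.066,.1,.043),(.066,-.1,.043),(.066,.1,.037),(.066,-.1,.037),(.066,0,.043),(.066,0,.037)):
    w=np.append(O+P[0]*px+P[1]*py,P[2]); u,v=pix('scene',w); print(P,round((u-225)*8),round((v-235)*8))
```

```text
(0.066, 0.1, 0.043) 672 183
(0.066, -0.1, 0.043) 189 621
(0.066, 0.1, 0.037) 670 192
(0.066, -0.1, 0.037) 190 628
(0.066, 0, 0.043) 441 392
(0.066, 0, 0.037) 441 400
```

View pics/c3.png

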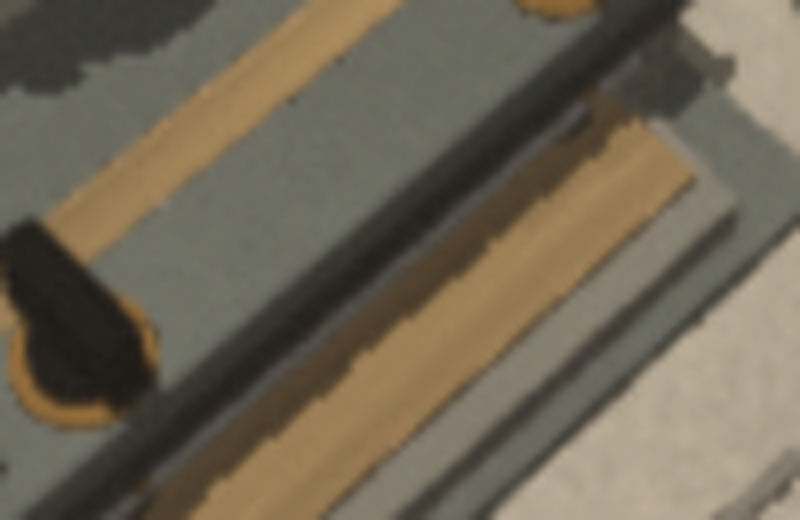

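Emit:
{"fn": "step_arm", "kwargs": {"targets": [[[0,0,0,-4.75,3.03,0,34],[0,0,0,-4.75,3.03,0,34],[0,0,0,-4.75,3.03,0,34],[0,0,0,-4.75,3.03,0,34],[0,0,0,-4.75,3.03,0,34],[0,0,0,-4.75,3.03,0.5,34],[0,0,0,-4.75,3.03,0.5,34],[0,0,0,-4.75,3.03,0.5,34],[0,0,0,-4.75,3.03,0.5,34]]]}}

```text
time: 5.5
ee_pos: [0.6118, 0.0362, 0.3824]
orientation: [0.05, 0.999, 0.0, -0.001]
contact_force: [-0.1, 1.0, -0.3]
opening: 0.0341
gripper_force: 0.0
```

Run:
```python
from h import *
st(); goto(.02,.089,.329,0)
```

```text
t 5.5 tcp press [0.0206 0.0884 0.3824] cw 0.0002 tilt [-1.8e-03  2.0e-04 -1.0e+00] F [-0.1   1.03 -0.3 ] M [-0.025  0.018 -0.048] open 0.0341 g 0.0 q6 [-0.13  0.28  1.53 -0.    1.33 -1.61]
row [0.0, -0.021, -0.002, 0.016, 0.019, 1.78]
```

Emit:
{"fn": "step_arm", "kwargs": {"targets": [[[0,0,0,0,0.02,0.6,34],[0,0,0,0,0.02,1.2,34],[0,0,0,0,0.02,1.7,34],[0,0,0,0,0.02,1.7,34],[0,0,0,0,0.02,1.7,8],[0,0,0,0,0.02,1.7,8],[0,0,0,0,0.02,1.7,8],[0,0,0,0,0.02,1.7,8]]], "grip_force": 60}}

```text
time: 6.17
ee_pos: [0.6125, 0.0367, 0.3336]
orientation: [0.05, 0.999, -0.0, 0.001]
contact_force: [-2.5, -1.6, 3.3]
opening: 0.0129
gripper_force: 60.9
```

Run:
```python
from h import *
st()
```

```text
t 6.1667 tcp press [0.0212 0.089  0.3336] cw 0.0001 tilt [ 1.5e-03 -7.0e-04 -1.0e+00] F [-2.49 -1.61  3.26] M [-0.238  0.446 -0.058] open 0.0129 g 60.9 q6 [-0.13  0.33  1.57 -0.    1.24 -1.6 ]
```

Emit:
{"fn": "step_arm", "kwargs": {"targets": [[[0,0,0.7,0,0,0,8],[0,0,1.4,0,0,0,8],[0,0,2.1,0,0,0,8],[0,0,2.8,0,0,0,8]]]}}

```text
time: 6.5
ee_pos: [0.6125, 0.0369, 0.3336]
orientation: [0.172, 0.985, -0.0, 0.001]
contact_force: [-2.6, -2.1, 3.3]
opening: 0.0128
gripper_force: 61.2
```

Run:
```python
from h import *
st()
```

```text
t 6.5 tcp press [0.0212 0.0892 0.3336] cw 0.2466 tilt [ 1.5e-03 -7.0e-04 -1.0e+00] F [-2.63 -2.06  3.29] M [-0.172  0.42   0.283] open 0.0128 g 61.2 q6 [-0.13  0.33  1.57 -0.    1.24 -1.36]
```

Emit:
{"fn": "step_arm", "kwargs": {"targets": [[[0,0,0.7,0,0,0,8],[0,0,1.4,0,0,0,8],[0,0,2.1,0,0,0,8],[0,0,2.8,0,0,0,8]]]}}

```text
time: 6.83
ee_pos: [0.6125, 0.037, 0.3336]
orientation: [0.291, 0.957, 0.0, 0.001]
contact_force: [-1.9, -0.6, 4.2]
opening: 0.0129
gripper_force: 61.1
```

Run:
```python
from h import *
st()
```

```text
t 6.8333 tcp press [0.0213 0.0893 0.3336] cw 0.4909 tilt [ 1.8e-03 -5.0e-04 -1.0e+00] F [-1.87 -0.58  4.22] M [-0.154  0.386  0.209] open 0.0129 g 61.1 q6 [-0.13  0.33  1.57 -0.    1.24 -1.11]
```

Emit:
{"fn": "step_arm", "kwargs": {"targets": [[[0,0,0.7,0,0,0,8],[0,0,1.4,0,0,0,8],[0,0,2.1,0,0,0,8],[0,0,2.8,0,0,0,8]]]}}

```text
time: 7.17
ee_pos: [0.6126, 0.0371, 0.3336]
orientation: [0.405, 0.914, 0.0, 0.001]
contact_force: [-1.1, -0.4, 2.7]
opening: 0.0132
gripper_force: 61.1
```

Run:
```python
from h import *
st(); goto(.0213,-.0903,.385,0)
```

```text
t 7.1667 tcp press [0.0213 0.0894 0.3336] cw 0.7352 tilt [ 2.1e-03 -4.0e-04 -1.0e+00] F [-1.07 -0.42  2.71] M [-0.025  0.286  0.257] open 0.0132 g 61.1 q6 [-0.13  0.33  1.57 -0.    1.24 -0.87]
row [0.007, 0.024, -8.424, -4.021, -4.441, -1.711]
```

Emit:
{"fn": "step_arm", "kwargs": {"targets": [[[0,0,0,0,0,0,34],[0,0,0,0,0,0,34],[0,0,0,0,0,-1,34],[0,0,0,0,0,-1.71,34],[0,0,-2,-2,-2.2,-1.71,34],[0,0,-3.4,-4.0,-4.44,-1.71,34],[0,0,-4.8,-4.0,-4.44,-1.71,34],[0,0,-6.2,-4.0,-4.44,-1.71,34],[0,0,-7.6,-4.0,-4.44,-1.71,34],[0,0,-8.42,-4.0,-4.44,-1.71,34],[0,0,-8.42,-4.0,-4.44,-1.71,34],[0,0,-8.42,-4.0,-4.44,-1.71,34]]]}}

```text
time: 8.17
ee_pos: [0.5946, -0.1415, 0.3836]
orientation: [0.05, 0.999, 0.0, 0.0]
contact_force: [-0.2, 0.3, 0.7]
opening: 0.0339
gripper_force: 0.0
```

Run:
```python
from h import *
st(); goto(.0205,-.0905,.331,0)
p,d=snap('wrist','w2')
```

```text
t 8.1667 tcp press [ 0.0211 -0.0901  0.3836] cw 0.0003 tilt [ 5.e-04  2.e-04 -1.e+00] F [-0.15  0.28  0.71] M [-0.004  0.019 -0.028] open 0.0339 g 0.0 q6 [-0.43  0.28  1.53  0.    1.33 -1.9 ]
row [0.003, 0.005, -0.003, 0.021, -0.014, 1.752]
```

View pics/w2.png

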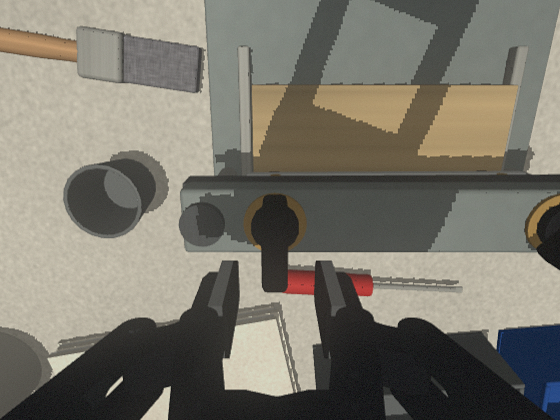

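The wrist view shows the right knob's bar (about 275,245) between the open fingers (228 and 328). I'll descend and grip it.

Emit:
{"fn": "step_arm", "kwargs": {"targets": [[[0,0,0,0.01,-0.01,0.6,34],[0,0,0,0.01,-0.01,1.2,34],[0,0,0,0.01,-0.01,1.7,34],[0,0,0,0.01,-0.01,1.7,34],[0,0,0,0.01,-0.01,1.7,8],[0,0,0,0.01,-0.01,1.7,8],[0,0,0,0.01,-0.01,1.7,8],[0,0,0,0.01,-0.01,1.7,8]]], "grip_force": 60}}

```text
time: 8.88
ee_pos: [0.5943, -0.1421, 0.3331]
orientation: [0.049, 0.999, -0.001, 0.0]
contact_force: [-0.0, -4.8, -4.7]
opening: 0.0129
gripper_force: 60.4
```

Run:
```python
from h import *
st()
```

```text
t 8.8833 tcp press [ 0.0209 -0.0907  0.3331] cw -0.0012 tilt [ 3.0e-04 -1.5e-03 -1.0e+00] F [-0.02 -4.84 -4.67] M [-0.492  0.207 -0.085] open 0.0129 g 60.4 q6 [-0.43  0.33  1.58 -0.    1.24 -1.9 ]
```

Emit:
{"fn": "step_arm", "kwargs": {"targets": [[[0,0,0.7,0,0,0,8],[0,0,1.4,0,0,0,8],[0,0,2.1,0,0,0,8],[0,0,2.8,0,0,0,8],[0,0,3.5,0,0,0,8],[0,0,4.2,0,0,0,8],[0,0,4.9,0,0,0,8],[0,0,5.6,0,0,0,8]]]}}

```text
time: 9.55
ee_pos: [0.5945, -0.1418, 0.3331]
orientation: [0.29, 0.957, -0.0, 0.001]
contact_force: [0.3, -3.1, -3.8]
opening: 0.0131
gripper_force: 60.4
```

Run:
```python
from h import *
st()
```

```text
t 9.55 tcp press [ 0.0209 -0.0904  0.3331] cw 0.4898 tilt [ 9.e-04 -8.e-04 -1.e+00] F [ 0.29 -3.11 -3.76] M [-0.272 -0.102  0.181] open 0.0131 g 60.4 q6 [-0.43  0.33  1.58 -0.    1.24 -1.41]
```

Emit:
{"fn": "step_arm", "kwargs": {"targets": [[[0,0,0.7,0,0,0,8],[0,0,1.4,0,0,0,8],[0,0,2.1,0,0,0,8],[0,0,2.8,0,0,0,8]]]}}

```text
time: 9.88
ee_pos: [0.5946, -0.1417, 0.3331]
orientation: [0.405, 0.914, -0.0, 0.001]
contact_force: [1.0, -2.2, -4.8]
opening: 0.0127
gripper_force: 60.3
```

Run:
```python
from h import *
st()
```

```text
t 9.8833 tcp press [ 0.021  -0.0902  0.3331] cw 0.734 tilt [ 1.3e-03 -6.0e-04 -1.0e+00] F [ 1.01 -2.23 -4.78] M [-0.234 -0.227  0.214] open 0.0127 g 60.3 q6 [-0.43  0.33  1.58 -0.    1.24 -1.17]
```

Emit:
{"fn": "step_arm", "kwargs": {"targets": [[[0,0,0.7,0,0,0,8],[0,0,1.4,0,0,0,8],[0,0,2.1,0,0,0,8],[0,0,2.8,0,0,0,8]]]}}

```text
time: 10.22
ee_pos: [0.5947, -0.1415, 0.3331]
orientation: [0.513, 0.858, 0.0, 0.001]
contact_force: [1.1, -2.7, -4.6]
opening: 0.0131
gripper_force: 60.3
```

Run:
```python
from h import *
st()
```

```text
t 10.2167 tcp press [ 0.0212 -0.0901  0.3331] cw 0.9782 tilt [ 1.9e-03 -6.0e-04 -1.0e+00] F [ 1.09 -2.69 -4.58] M [-0.156 -0.37   0.201] open 0.0131 g 60.3 q6 [-0.43  0.33  1.58  0.    1.23 -0.92]
```

Emit:
{"fn": "step_arm", "kwargs": {"targets": [[[0,0,0.7,0,0,0,8],[0,0,1.4,0,0,0,8],[0,0,2.1,0,0,0,8],[0,0,2.8,0,0,0,8]]]}}

```text
time: 10.55
ee_pos: [0.5948, -0.1415, 0.3331]
orientation: [0.614, 0.789, 0.0, 0.001]
contact_force: [2.2, -0.9, -5.2]
opening: 0.0132
gripper_force: 60.2
```

Run:
```python
from h import *
st()
```

```text
t 10.55 tcp press [ 0.0213 -0.0901  0.3331] cw 1.2226 tilt [ 2.4e-03 -6.0e-04 -1.0e+00] F [ 2.2  -0.91 -5.22] M [-0.238 -0.57   0.2  ] open 0.0132 g 60.2 q6 [-0.43  0.33  1.58  0.    1.23 -0.68]
```

Emit:
{"fn": "step_arm", "kwargs": {"targets": [[[0,0,0.7,0,0,0,8],[0,0,1.4,0,0,0,8]]]}}

```text
time: 10.72
ee_pos: [0.5949, -0.1415, 0.3331]
orientation: [0.661, 0.751, 0.001, 0.001]
contact_force: [2.7, -1.3, -5.6]
opening: 0.0132
gripper_force: 60.1
```

Run:
```python
from h import *
st(); goto(.021,.0893,.385,.735)
```

```text
t 10.7167 tcp press [ 0.0214 -0.09    0.3331] cw 1.3448 tilt [ 2.6e-03 -6.0e-04 -1.0e+00] F [ 2.72 -1.32 -5.56] M [-0.236 -0.647  0.212] open 0.0132 g 60.1 q6 [-0.43  0.33  1.58  0.    1.23 -0.55]
row [0.025, 0.02, -6.987, 5.827, 1.333, -1.732]
```

Emit:
{"fn": "step_arm", "kwargs": {"targets": [[[0,0,0,0,0,0,34],[0,0,0,0,0,0,34],[0,0,0,0,0,-1,34],[0,0,0,0,0,-1.73,34],[0,0,-1.4,1.4,0.3,-1.73,34],[0,0,-2.8,2.8,0.6,-1.73,34],[0,0,-4.2,4.2,1.0,-1.73,34],[0,0,-5.6,5.83,1.33,-1.73,34],[0,0,-7,5.83,1.33,-1.73,34],[0,0,-7,5.83,1.33,-1.73,34],[0,0,-7,5.83,1.33,-1.73,34],[0,0,-7,5.83,1.33,-1.73,34]]]}}

```text
time: 11.72
ee_pos: [0.6113, 0.0363, 0.3848]
orientation: [0.404, 0.915, -0.0, 0.0]
contact_force: [-0.3, 0.3, -0.3]
opening: 0.0344
gripper_force: 0.0
```

Run:
```python
from h import *
st(); goto(.0205,.0893,.332,.735)
```

```text
t 11.7167 tcp press [0.0201 0.0885 0.3848] cw 0.7334 tilt [ 7.e-04 -5.e-04 -1.e+00] F [-0.33  0.3  -0.32] M [-0.003 -0.025 -0.031] open 0.0344 g 0.0 q6 [-0.13  0.28  1.53 -0.    1.33 -0.87]
row [0.002, 0.01, 0.019, 0.01, 0.029, 1.761]
```

Emit:
{"fn": "step_arm", "kwargs": {"targets": [[[0,0,0,0.01,0.03,0.6,34],[0,0,0,0.01,0.03,1.2,34],[0,0,0,0.01,0.03,1.75,34],[0,0,0,0.01,0.03,1.75,34],[0,0,0,0.01,0.03,1.75,8],[0,0,0,0.01,0.03,1.75,8],[0,0,0,0.01,0.03,1.75,8],[0,0,0,0.01,0.03,1.75,8]]], "grip_force": 60}}

```text
time: 12.38
ee_pos: [0.6122, 0.0372, 0.3326]
orientation: [0.404, 0.915, 0.0, 0.001]
contact_force: [3.5, -0.4, -4.7]
opening: 0.0127
gripper_force: 61.5
```

Emit:
{"fn": "step_arm", "kwargs": {"targets": [[[0,0,0.7,0,0,0,8],[0,0,1.4,0,0,0,8],[0,0,2.1,0,0,0,8],[0,0,2.8,0,0,0,8]]]}}

```text
time: 12.72
ee_pos: [0.6123, 0.0374, 0.3327]
orientation: [0.513, 0.858, 0.0, 0.001]
contact_force: [3.9, -0.8, -5.3]
opening: 0.0131
gripper_force: 61.4
```

Run:
```python
from h import *
st()
```

```text
t 12.7167 tcp press [0.021  0.0897 0.3327] cw 0.9781 tilt [ 0.0027 -0.001  -1.    ] F [ 3.9  -0.82 -5.34] M [-0.217 -0.53   0.263] open 0.0131 g 61.4 q6 [-0.13  0.33  1.57 -0.    1.23 -0.63]
```

Emit:
{"fn": "step_arm", "kwargs": {"targets": [[[0,0,0.7,0,0,0,8],[0,0,1.4,0,0,0,8],[0,0,2.1,0,0,0,8],[0,0,2.8,0,0,0,8]]]}}

```text
time: 13.05
ee_pos: [0.6124, 0.0375, 0.3327]
orientation: [0.614, 0.79, 0.001, 0.001]
contact_force: [7.2, -1.0, -6.1]
opening: 0.0127
gripper_force: 61.3
```

Run:
```python
from h import *
st()
```

```text
t 13.05 tcp press [0.0211 0.0898 0.3327] cw 1.2225 tilt [ 3.1e-03 -7.0e-04 -1.0e+00] F [ 7.16 -0.97 -6.12] M [-0.081 -0.638  0.225] open 0.0127 g 61.3 q6 [-0.13  0.33  1.57 -0.    1.23 -0.38]
```

Emit:
{"fn": "step_arm", "kwargs": {"targets": [[[0,0,0.7,0,0,0,8],[0,0,1.4,0,0,0,8]]]}}

```text
time: 13.22
ee_pos: [0.6125, 0.0375, 0.3327]
orientation: [0.661, 0.751, 0.001, 0.001]
contact_force: [7.8, 0.1, -7.2]
opening: 0.0127
gripper_force: 61.3
```

Run:
```python
from h import *
st()
```

```text
t 13.2167 tcp press [0.0211 0.0898 0.3327] cw 1.3446 tilt [ 3.3e-03 -7.0e-04 -1.0e+00] F [ 7.75  0.11 -7.23] M [-0.07  -0.724  0.255] open 0.0127 g 61.3 q6 [-0.13  0.33  1.57 -0.    1.23 -0.26]
```

Emit:
{"fn": "step_arm", "kwargs": {"targets": [[[0,0,0.7,0,0,0,8],[0,0,1.4,0,0,0,8]]]}}

```text
time: 13.38
ee_pos: [0.6125, 0.0376, 0.3327]
orientation: [0.705, 0.709, 0.001, 0.002]
contact_force: [6.9, -1.7, -6.3]
opening: 0.013
gripper_force: 61.2
```

Run:
```python
from h import *
st()
```

```text
t 13.3833 tcp press [0.0212 0.0899 0.3327] cw 1.4668 tilt [ 3.6e-03 -6.0e-04 -1.0e+00] F [ 6.93 -1.67 -6.29] M [-0.032 -0.802  0.199] open 0.013 g 61.2 q6 [-0.13  0.33  1.57 -0.    1.23 -0.14]
```

Emit:
{"fn": "step_arm", "kwargs": {"targets": [[[0,0,0.7,0,0,0,8],[0,0,1.4,0,0,0,8]]]}}

```text
time: 13.55
ee_pos: [0.6126, 0.0376, 0.3327]
orientation: [0.747, 0.664, 0.001, 0.002]
contact_force: [7.2, -0.2, -7.2]
opening: 0.0127
gripper_force: 61.2
```

Run:
```python
from h import *
st()
```

```text
t 13.55 tcp press [0.0213 0.0899 0.3327] cw 1.589 tilt [ 4.e-03 -5.e-04 -1.e+00] F [ 7.21 -0.23 -7.21] M [-0.051 -0.896  0.265] open 0.0127 g 61.2 q6 [-0.13  0.33  1.57 -0.    1.23 -0.01]
```

Emit:
{"fn": "step_arm", "kwargs": {"targets": [[[0,0,0.7,0,0,0,8],[0,0,1.4,0,0,0,8]]]}}

```text
time: 13.72
ee_pos: [0.6127, 0.0375, 0.3327]
orientation: [0.786, 0.618, 0.002, 0.002]
contact_force: [7.6, 0.8, -6.8]
opening: 0.0127
gripper_force: 61.1
```

Run:
```python
from h import *
st()
```

```text
t 13.7167 tcp press [0.0214 0.0899 0.3327] cw 1.7111 tilt [ 4.3e-03 -6.0e-04 -1.0e+00] F [ 7.65  0.8  -6.76] M [ 0.023 -1.021  0.332] open 0.0127 g 61.1 q6 [-0.13  0.33  1.57 -0.    1.23  0.11]
```

Emit:
{"fn": "step_arm", "kwargs": {"targets": [[[0,0,0.7,0,0,0,8],[0,0,1.2,0,0,0,8]]]}}

```text
time: 13.88
ee_pos: [0.6127, 0.0375, 0.3327]
orientation: [0.818, 0.576, 0.002, 0.002]
contact_force: [8.7, -0.6, -7.2]
opening: 0.0127
gripper_force: 61.1
```

Run:
```python
from h import *
st()
for i in range(4): env.snapshot('scene'); print(env.read_state()['ft_torque'].round(3))
```

```text
t 13.8833 tcp press [0.0214 0.0899 0.3327] cw 1.8158 tilt [ 4.4e-03 -6.0e-04 -1.0e+00] F [ 8.72 -0.55 -7.2 ] M [ 0.014 -1.028  0.345] open 0.0127 g 61.1 q6 [-0.13  0.33  1.57 -0.    1.23  0.21]
[ 0.026 -1.051  0.156]
[ 0.038 -1.119 -0.055]
[ 0.033 -1.018 -0.091]
[ 0.073 -1.034 -0.147]
```

Run:
```python
from h import *
st(); goto(.0207,-.0904,.385,1.345)
```

```text
t 14.0833 tcp press [0.0214 0.0898 0.3327] cw 1.8137 tilt [ 4.5e-03 -4.0e-04 -1.0e+00] F [ 9.51 -0.27 -6.41] M [ 0.073 -1.034 -0.147] open 0.0131 g 61.1 q6 [-0.13  0.33  1.57  0.    1.23  0.21]
row [0.052, -0.001, -5.371, -5.835, 1.429, -1.743]
```

Emit:
{"fn": "step_arm", "kwargs": {"targets": [[[0,0,0,0,0,0,34],[0,0,0,0,0,0,34],[0,0,0,0,0,-1,34],[0,0,0,0,0,-1.74,34],[0,0,-1.4,-1.4,0.35,-1.74,34],[0,0,-2.8,-2.8,0.7,-1.74,34],[0,0,-4.2,-4.2,1.05,-1.74,34],[0,0,-5.37,-5.83,1.43,-1.74,34],[0,0,-5.37,-5.83,1.43,-1.74,34],[0,0,-5.37,-5.83,1.43,-1.74,34],[0,0,-5.37,-5.83,1.43,-1.74,34],[0,0,-5.37,-5.83,1.43,-1.74,34]]]}}

```text
time: 15.08
ee_pos: [0.5935, -0.1409, 0.3845]
orientation: [0.661, 0.75, 0.0, 0.0]
contact_force: [-0.8, 0.5, -0.7]
opening: 0.0339
gripper_force: 0.0
```

Run:
```python
from h import *
st(); goto(.0205,-.0904,.332,1.345)
```

```text
t 15.0833 tcp press [ 0.0199 -0.0896  0.3845] cw 1.345 tilt [ 3.e-04  3.e-04 -1.e+00] F [-0.85  0.51 -0.67] M [ 0.005 -0.005  0.052] open 0.0339 g 0.0 q6 [-0.43  0.27  1.54  0.    1.33 -0.55]
row [0.004, -0.003, 0.0, -0.03, 0.013, 1.75]
```

Emit:
{"fn": "step_arm", "kwargs": {"targets": [[[0,0,0,-0.03,0.01,0.6,34],[0,0,0,-0.03,0.01,1.2,34],[0,0,0,-0.03,0.01,1.75,34],[0,0,0,-0.03,0.01,1.75,34],[0,0,0,-0.03,0.01,1.75,8],[0,0,0,-0.03,0.01,1.75,8],[0,0,0,-0.03,0.01,1.75,8],[0,0,0,-0.03,0.01,1.75,8]]], "grip_force": 60}}

```text
time: 15.75
ee_pos: [0.5946, -0.1412, 0.3324]
orientation: [0.66, 0.751, 0.001, 0.001]
contact_force: [4.6, 3.4, -2.7]
opening: 0.0128
gripper_force: 61.8
```

Emit:
{"fn": "step_arm", "kwargs": {"targets": [[[0,0,0.7,0,0,0,8],[0,0,1.4,0,0,0,8]]]}}

```text
time: 15.92
ee_pos: [0.5947, -0.1412, 0.3325]
orientation: [0.706, 0.708, 0.001, 0.001]
contact_force: [5.2, 4.7, -5.3]
opening: 0.013
gripper_force: 61.6
```

Run:
```python
from h import *
st()
```

```text
t 15.9167 tcp press [ 0.0211 -0.0898  0.3325] cw 1.4683 tilt [ 2.8e-03  8.0e-04 -1.0e+00] F [ 5.2   4.66 -5.29] M [ 0.608 -0.678  0.284] open 0.013 g 61.6 q6 [-0.43  0.33  1.58  0.    1.23 -0.43]
```

Emit:
{"fn": "step_arm", "kwargs": {"targets": [[[0,0,0.7,0,0,0,8],[0,0,1.4,0,0,0,8]]]}}

```text
time: 16.08
ee_pos: [0.5948, -0.1412, 0.3325]
orientation: [0.748, 0.664, 0.001, 0.001]
contact_force: [6.2, 4.6, -4.1]
opening: 0.0128
gripper_force: 61.6
```

Run:
```python
from h import *
st()
```

```text
t 16.0833 tcp press [ 0.0213 -0.0898  0.3325] cw 1.5907 tilt [ 3.2e-03  9.0e-04 -1.0e+00] F [ 6.19  4.6  -4.14] M [ 0.748 -0.752  0.277] open 0.0128 g 61.6 q6 [-0.43  0.33  1.58  0.    1.23 -0.31]
```

Emit:
{"fn": "step_arm", "kwargs": {"targets": [[[0,0,0.7,0,0,0,8],[0,0,1.4,0,0,0,8]]]}}

```text
time: 16.25
ee_pos: [0.5949, -0.1412, 0.3325]
orientation: [0.787, 0.617, 0.002, 0.001]
contact_force: [7.5, 3.8, -5.2]
opening: 0.0126
gripper_force: 61.6
```

Run:
```python
from h import *
st()
```

```text
t 16.25 tcp press [ 0.0213 -0.0898  0.3325] cw 1.7128 tilt [ 3.6e-03  8.0e-04 -1.0e+00] F [ 7.48  3.84 -5.23] M [ 0.685 -0.87   0.33 ] open 0.0126 g 61.6 q6 [-0.43  0.33  1.58  0.    1.23 -0.19]
```

Emit:
{"fn": "step_arm", "kwargs": {"targets": [[[0,0,0.7,0,0,0,8],[0,0,1.4,0,0,0,8]]]}}

```text
time: 16.42
ee_pos: [0.595, -0.1413, 0.3325]
orientation: [0.823, 0.568, 0.002, 0.001]
contact_force: [8.3, 4.2, -5.8]
opening: 0.0129
gripper_force: 61.5
```

Run:
```python
from h import *
st()
```

```text
t 16.4167 tcp press [ 0.0215 -0.0898  0.3325] cw 1.835 tilt [ 4.1e-03  7.0e-04 -1.0e+00] F [ 8.31  4.23 -5.84] M [ 0.717 -1.007  0.319] open 0.0129 g 61.5 q6 [-0.43  0.33  1.58  0.    1.23 -0.07]
```

Emit:
{"fn": "step_arm", "kwargs": {"targets": [[[0,0,0.7,0,0,0,8],[0,0,1.4,0,0,0,8]]]}}

```text
time: 16.58
ee_pos: [0.5951, -0.1413, 0.3325]
orientation: [0.856, 0.516, 0.002, 0.001]
contact_force: [8.3, 3.2, -6.5]
opening: 0.013
gripper_force: 61.4
```

Run:
```python
from h import *
st(); goto(.0207,.0896,.385,1.815); goto(-.14,0,.36,.0)
snap('scene','s3')
s=cv2.imread('pics/s3.png')[190:340,170:370];cv2.imwrite('pics/c4.png',cv2.resize(s,(800,600),interpolation=cv2.INTER_CUBIC))
```

```text
t 16.5833 tcp press [ 0.0216 -0.0898  0.3325] cw 1.957 tilt [ 4.5e-03  5.0e-04 -1.0e+00] F [ 8.3   3.16 -6.49] M [ 0.632 -1.145  0.338] open 0.013 g 61.4 q6 [-0.43  0.33  1.58  0.    1.23  0.06]
row [0.044, -0.026, -1.627, 5.534, -2.274, -1.745]
row [0.057, 0.022, -22.426, 0.747, -6.114, -0.938]
```

Emit:
{"fn": "step_arm", "kwargs": {"targets": [[[0,0,-0.7,0,0,0,8],[0,0,-1.4,0,0,0,8]]]}}

```text
time: 16.8
ee_pos: [0.595, -0.1413, 0.3325]
orientation: [0.822, 0.57, 0.002, 0.001]
contact_force: [6.7, 4.0, -5.7]
opening: 0.0129
gripper_force: 61.6
```

Run:
```python
from h import *
st()
```

```text
t 16.8 tcp press [ 0.0215 -0.0898  0.3325] cw 1.8302 tilt [ 4.1e-03  9.0e-04 -1.0e+00] F [ 6.67  4.02 -5.73] M [ 0.662 -0.926 -0.136] open 0.0129 g 61.6 q6 [-0.43  0.33  1.58  0.    1.23 -0.07]
```

Emit:
{"fn": "step_arm", "kwargs": {"targets": [[[0,0,-0.7,0,0,0,8]]]}}

```text
time: 16.88
ee_pos: [0.595, -0.1413, 0.3325]
orientation: [0.804, 0.595, 0.002, 0.001]
contact_force: [7.7, 4.2, -4.8]
opening: 0.0132
gripper_force: 61.6
```

Run:
```python
from h import *
st()
```

```text
t 16.8833 tcp press [ 0.0214 -0.0899  0.3325] cw 1.7689 tilt [ 0.0039  0.001  -1.    ] F [ 7.72  4.17 -4.79] M [ 0.719 -0.812 -0.2  ] open 0.0132 g 61.6 q6 [-0.43  0.33  1.58  0.    1.23 -0.13]
```

Emit:
{"fn": "step_arm", "kwargs": {"targets": [[[0,0,0.7,0,0,0,8],[0,0,1.4,0,0,0,8]]]}}

```text
time: 17.05
ee_pos: [0.5951, -0.1413, 0.3325]
orientation: [0.84, 0.543, 0.002, 0.001]
contact_force: [7.5, 3.7, -7.1]
opening: 0.0129
gripper_force: 61.4
```

Run:
```python
from h import *
st()
```

```text
t 17.05 tcp press [ 0.0215 -0.0898  0.3325] cw 1.8955 tilt [ 4.3e-03  7.0e-04 -1.0e+00] F [ 7.5   3.7  -7.12] M [ 0.684 -1.083  0.326] open 0.0129 g 61.4 q6 [-0.43  0.33  1.58  0.    1.23 -0.  ]
```

Emit:
{"fn": "step_arm", "kwargs": {"targets": [[[0,0,0.7,0,0,0,8]]]}}

```text
time: 17.13
ee_pos: [0.5951, -0.1413, 0.3325]
orientation: [0.856, 0.516, 0.002, 0.001]
contact_force: [8.6, 4.0, -7.1]
opening: 0.0129
gripper_force: 61.4
```

Run:
```python
from h import *
st()
```

```text
t 17.1333 tcp press [ 0.0216 -0.0898  0.3325] cw 1.957 tilt [ 4.5e-03  5.0e-04 -1.0e+00] F [ 8.62  4.01 -7.08] M [ 0.59  -1.124  0.381] open 0.0129 g 61.4 q6 [-0.43  0.33  1.58  0.    1.23  0.06]
```

Emit:
{"fn": "step_arm", "kwargs": {"targets": [[[0,0,0,0,0,0,34],[0,0,0,0,0,0,34],[0,0,0,0,0,-1,34],[0,0,0,0,0,-1.74,34],[0,0,-0.8,1.4,-0.57,-1.74,34],[0,0,-1.63,2.8,-1.14,-1.74,34],[0,0,-1.63,4.2,-1.7,-1.74,34],[0,0,-1.63,5.53,-2.27,-1.74,34],[0,0,-1.63,5.53,-2.27,-1.74,34],[0,0,-1.63,5.53,-2.27,-1.74,34],[0,0,-1.63,5.53,-2.27,-1.74,34]]]}}

```text
time: 18.05
ee_pos: [0.6108, 0.0366, 0.3844]
orientation: [0.816, 0.578, 0.0, 0.001]
contact_force: [0.5, -1.6, -0.0]
opening: 0.0341
gripper_force: 0.0
```

Run:
```python
from h import *
st(); goto(.0203,.0896,.332,1.815)
```

```text
t 18.05 tcp press [0.0196 0.0888 0.3844] cw 1.8107 tilt [ 8.0e-04 -1.1e-03 -1.0e+00] F [ 0.48 -1.62 -0.03] M [-0.02   0.03   0.016] open 0.0341 g 0.0 q6 [-0.13  0.28  1.53 -0.    1.33  0.21]
row [0.013, 0.009, 0.05, 0.034, 0.014, 1.748]
```

Grip the left knob again, turn on, and compare clockwise with a short back-turn.

Emit:
{"fn": "step_arm", "kwargs": {"targets": [[[0,0,0.05,0.03,0.01,0.6,34],[0,0,0.05,0.03,0.01,1.2,34],[0,0,0.05,0.03,0.01,1.75,34],[0,0,0.05,0.03,0.01,1.75,34],[0,0,0.05,0.03,0.01,1.75,8],[0,0,0.05,0.03,0.01,1.75,8],[0,0,0.05,0.03,0.01,1.75,8],[0,0,0.05,0.03,0.01,1.75,8]]], "grip_force": 60}}

```text
time: 18.72
ee_pos: [0.6122, 0.0354, 0.3322]
orientation: [0.819, 0.574, 0.001, 0.002]
contact_force: [4.7, -4.1, -8.2]
opening: 0.0131
gripper_force: 62.0
```

Emit:
{"fn": "step_arm", "kwargs": {"targets": [[[0,0,0.7,0,0,0,8],[0,0,1.4,0,0,0,8]]]}}

```text
time: 18.88
ee_pos: [0.6121, 0.0355, 0.3322]
orientation: [0.853, 0.523, 0.001, 0.002]
contact_force: [3.7, -4.0, -6.7]
opening: 0.0126
gripper_force: 62.2
```

Run:
```python
from h import *
st()
```

```text
t 18.8833 tcp press [0.021  0.0878 0.3322] cw 1.9428 tilt [ 0.0026 -0.002  -1.    ] F [ 3.73 -4.04 -6.7 ] M [-0.391 -0.322  0.33 ] open 0.0126 g 62.2 q6 [-0.13  0.33  1.57 -0.    1.23  0.34]
```

Emit:
{"fn": "step_arm", "kwargs": {"targets": [[[0,0,-0.7,0,0,0,8],[0,0,-1.4,0,0,0,8]]]}}

```text
time: 19.05
ee_pos: [0.6122, 0.0354, 0.3321]
orientation: [0.818, 0.575, 0.001, 0.002]
contact_force: [5.3, -3.6, -7.8]
opening: 0.0129
gripper_force: 62.0
```

Run:
```python
from h import *
st()
```

```text
t 19.05 tcp press [0.0211 0.0877 0.3321] cw 1.8166 tilt [ 0.0029 -0.0019 -1.    ] F [ 5.26 -3.55 -7.81] M [-0.54  -0.483 -0.214] open 0.0129 g 62.0 q6 [-0.14  0.33  1.57 -0.    1.23  0.21]
```

Emit:
{"fn": "step_arm", "kwargs": {"targets": [[[0,0,-0.7,0,0,0,8]]]}}

```text
time: 19.13
ee_pos: [0.6123, 0.0354, 0.3322]
orientation: [0.8, 0.6, 0.001, 0.002]
contact_force: [4.3, -4.1, -7.1]
opening: 0.0129
gripper_force: 62.0
```

Run:
```python
from h import *
st()
```

```text
t 19.1333 tcp press [0.0211 0.0877 0.3322] cw 1.755 tilt [ 0.0031 -0.002  -1.    ] F [ 4.34 -4.08 -7.08] M [-0.519 -0.508 -0.263] open 0.0129 g 62.0 q6 [-0.14  0.33  1.57 -0.    1.23  0.15]
```

Emit:
{"fn": "step_arm", "kwargs": {"targets": [[[0,0,0.7,0,0,0,8],[0,0,1.4,0,0,0,8]]]}}

```text
time: 19.3
ee_pos: [0.6122, 0.0355, 0.3322]
orientation: [0.836, 0.548, 0.001, 0.002]
contact_force: [4.5, -2.9, -6.8]
opening: 0.0129
gripper_force: 62.2
```

Run:
```python
from h import *
st()
```

```text
t 19.3 tcp press [0.021  0.0878 0.3322] cw 1.8815 tilt [ 0.0028 -0.002  -1.    ] F [ 4.54 -2.88 -6.79] M [-0.434 -0.332  0.303] open 0.0129 g 62.2 q6 [-0.13  0.33  1.57 -0.    1.23  0.28]
```

Emit:
{"fn": "step_arm", "kwargs": {"targets": [[[0,0,0.7,0,0,0,8],[0,0,1.0,0,0,0,8]]]}}

```text
time: 19.47
ee_pos: [0.6121, 0.0355, 0.3322]
orientation: [0.859, 0.511, 0.001, 0.001]
contact_force: [5.0, -3.5, -5.8]
opening: 0.013
gripper_force: 62.2
```

Run:
```python
from h import *
st()
```

```text
t 19.4667 tcp press [0.021  0.0878 0.3322] cw 1.9694 tilt [ 0.0025 -0.002  -1.    ] F [ 5.02 -3.53 -5.8 ] M [-0.424 -0.34   0.294] open 0.013 g 62.2 q6 [-0.13  0.33  1.57 -0.    1.23  0.36]
```

Emit:
{"fn": "step_arm", "kwargs": {"targets": [[[0,0,0.7,0,0,0,8],[0,0,1.4,0,0,0,8]]]}}

```text
time: 19.63
ee_pos: [0.612, 0.0356, 0.3322]
orientation: [0.889, 0.458, 0.001, 0.001]
contact_force: [3.2, -3.6, -6.4]
opening: 0.0133
gripper_force: 62.3
```

Run:
```python
from h import *
st()
```

```text
t 19.6333 tcp press [0.0209 0.0879 0.3322] cw 2.0912 tilt [ 0.0022 -0.0018 -1.    ] F [ 3.24 -3.6  -6.39] M [-0.253 -0.266  0.365] open 0.0133 g 62.3 q6 [-0.13  0.33  1.57 -0.    1.23  0.49]
```

Emit:
{"fn": "step_arm", "kwargs": {"targets": [[[0,0,-0.7,0,0,0,8],[0,0,-1.4,0,0,0,8]]]}}

```text
time: 19.8
ee_pos: [0.6121, 0.0355, 0.3322]
orientation: [0.858, 0.513, 0.001, 0.001]
contact_force: [4.2, -4.0, -6.6]
opening: 0.0132
gripper_force: 62.1
```

Run:
```python
from h import *
st()
```

```text
t 19.8 tcp press [0.021  0.0878 0.3322] cw 1.9648 tilt [ 0.0025 -0.0018 -1.    ] F [ 4.15 -4.04 -6.61] M [-0.453 -0.357 -0.207] open 0.0132 g 62.1 q6 [-0.14  0.33  1.57 -0.    1.23  0.36]
```

Emit:
{"fn": "step_arm", "kwargs": {"targets": [[[0,0,0.7,0,0,0,8],[0,0,1.4,0,0,0,8]]]}}

```text
time: 19.97
ee_pos: [0.612, 0.0356, 0.3322]
orientation: [0.889, 0.458, 0.001, 0.001]
contact_force: [2.7, -3.6, -5.9]
opening: 0.013
gripper_force: 62.3
```

Run:
```python
from h import *
st()
```

```text
t 19.9667 tcp press [0.0209 0.0879 0.3322] cw 2.0908 tilt [ 0.0022 -0.0018 -1.    ] F [ 2.71 -3.64 -5.92] M [-0.338 -0.239  0.342] open 0.013 g 62.3 q6 [-0.13  0.33  1.57 -0.    1.23  0.48]
```

Emit:
{"fn": "step_arm", "kwargs": {"targets": [[[0,0,-0.7,0,0,0,8],[0,0,-1.4,0,0,0,8]]]}}

```text
time: 20.13
ee_pos: [0.6121, 0.0355, 0.3321]
orientation: [0.858, 0.513, 0.001, 0.001]
contact_force: [4.4, -4.2, -5.6]
opening: 0.0127
gripper_force: 62.1
```

Run:
```python
from h import *
st()
```

```text
t 20.1333 tcp press [0.0209 0.0878 0.3321] cw 1.9648 tilt [ 0.0024 -0.0018 -1.    ] F [ 4.38 -4.16 -5.57] M [-0.442 -0.375 -0.155] open 0.0127 g 62.1 q6 [-0.14  0.33  1.57 -0.    1.23  0.36]
```

Emit:
{"fn": "step_arm", "kwargs": {"targets": [[[0,0,0.7,0,0,0,8],[0,0,1.4,0,0,0,8]]]}}

```text
time: 20.3
ee_pos: [0.612, 0.0356, 0.3322]
orientation: [0.889, 0.458, 0.001, 0.001]
contact_force: [3.5, -3.8, -5.5]
opening: 0.0129
gripper_force: 62.3
```

Run:
```python
from h import *
st(); goto(.0207,-.0901,.385,1.957)
```

```text
t 20.3 tcp press [0.0209 0.0879 0.3322] cw 2.0908 tilt [ 0.0022 -0.0018 -1.    ] F [ 3.48 -3.8  -5.46] M [-0.284 -0.261  0.386] open 0.0129 g 62.3 q6 [-0.13  0.33  1.57 -0.    1.23  0.48]
row [0.033, 0.004, -1.534, -5.152, 2.948, -1.752]
```

Emit:
{"fn": "step_arm", "kwargs": {"targets": [[[0,0,0,0,0,0,34],[0,0,0,0,0,0,34],[0,0,0,0,0,0,34],[0,0,0,0,0,-1,34],[0,0,0,0,0,-2,34],[0,0,0,0,0,-3,34],[0,0,0,4,4,-3,34],[0,0,0,4,4,-3,34],[0,0,0,4,4,-3,34],[0,0,0,4,4,-3,34],[0,0,0,4,4,-3,34],[0,0,0,4,4,-3,34]]]}}

```text
time: 21.3
ee_pos: [0.7803, 0.0659, 0.4177]
orientation: [0.888, 0.46, -0.002, -0.001]
contact_force: [0.3, 0.2, -0.5]
opening: 0.0338
gripper_force: 0.0
```

Run:
```python
from h import *
st(); snap('top','t5');snap('scene','s5')
a=cv2.resize(cv2.imread('pics/t5.png')[140:260,245:405],(800,600))[:600]
s=cv2.resize(cv2.imread('pics/s5.png')[190:340,170:370],(400,300)); a=cv2.resize(a,(400,300))
cv2.imwrite('pics/c5.png',np.hstack([a,s]))
```

```text
t 21.3 tcp press [0.1853 0.1347 0.4177] cw 2.0865 tilt [-3.7e-03  4.0e-04 -1.0e+00] F [ 0.28  0.23 -0.49] M [-0.065  0.021 -0.013] open 0.0338 g 0.0 q6 [-0.07  0.64  0.96  0.    1.54  0.55]
```

View pics/c5.png

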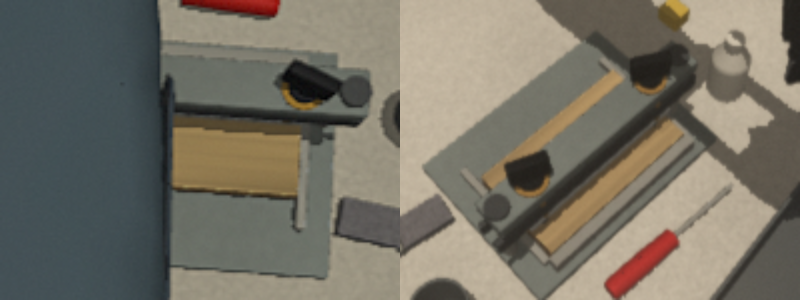

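The picture shows both knobs turned alike, the board still against the stop, and the bystanders where they were. I'm handing the job in.

```bash
python3 -c "
from station import env
print(env.close_job())"
```

```text
the job is handed in; nothing more can be done
None
```

I pushed the board back to the stop and clamped it with both knobs, then let go and handed the job in at about 21 s. From knob torque, each foot presses with roughly 20 N, and from the knob angles the beam is about 0.3° out of level. I got no verdict back.

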